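# Drive the proud spring pin of a training board home with a mallet

### The arm

A 7-joint arm with a two-finger parallel gripper is mounted at the origin on the work surface. World frame = base frame: x ahead of the robot, y to its left, z up, the work surface at z = 0. Lengths are in m, angles in rad, forces in N, time in s.
With the tool pointing down it reaches from about 0.425 to 0.925 m from the base axis. Payload 6.8 kg.
Tool frame: the origin (TCP) lies at the very end of the fingers, on their centre line; the grasp point (between the pads) lies 19 mm behind it; z points along the fingers, x is the direction in which the jaws open and shut, and the axes are right-handed (so a half turn about z gives the same grasp; the last joint's range is limited). The gripper opens to 85 mm and grips with 20 to 120 N. Pads are 22 mm wide; open, the fingers measure 114 mm over their backs; the gripper's body (76 mm by 85 mm) begins 54 mm behind the grasp point. The pads swing forward as they close: fully open they stand 13 mm farther back than shut.
Start: joints at [-1.439, 0.477, 0.022, 1.555, -0.011, 1.109, -0.083], TCP at [0.16, 0.656, 0.231] pointing down, gripper open.
Joint ranges: [-2.96, 2.96], [-0.34, 2.1], [-1.41, 1.46], [0.24, 2.44], [-1.37, 4.51], [0.17, 1.92], [-2.96, 2.96]. Speed limits (rad/s): [2.39, 2.39, 3.14, 3.14, 3.14, 3.14, 3.14].

### API

Orientations are given as a unit quaternion [w, x, y, z].
In Python, from station import bot gives the robot as it stands.
- The arm moves only by the shell command python3 -m creep 'ROWS' [FORCE]. ROWS is JSON, a list that holds one entry, the list of rows, each a list of 7 numbers: the shift along the tool's x, y, z in cm, then the turn, a rotation vector about the tool's x, y, z in rad, then the opening, from 0 (shut) to 1 (fully open). In form: [[[dx, dy, dz, wx, wy, wz, claw], ...]]. A call has 1 to 10 rows; each row is the pose to reach, as a shift and turn from the pose commanded when the call began, along the tool's axes at that moment; what a row does not reach only later rows make up. A row lasts 1/8 s, in which the tool goes at most 62.5 mm and 10.7 degrees, less where a joint would pass 70% of its speed; a pose out of reach is approached as far as the arm can. A call with a gripper value outside its range is refused whole. The fingers move at their own pace and stop on an object; FORCE is the grip in N (left out, the last holds). Time passes only in rows, so rows that repeat a pose let the fingers close. It gives the time, the measured TCP pose, the force and the opening at its end, in the units of the state.
- bot.get_obs(): the state, without advancing time (a new reading comes with each control period).
- bot.read_camera(name): name is "scene" or "top"; returns (picture, depth): 400x640x3 uint8, blue, green, red; 400x640 float32, m along the optical axis (not along the pixel's ray), 0 where there is no reading.
- bot.calibration(name): a dict with "mtx" (3x3 intrinsics, pixels), "rvec" (rotation vector, rad) and "tvec" (3), from world to camera coordinates, as OpenCV has them. Camera axes: x right, y down, z forward; pixel columns grow to the right and rows downward; lengths in m; the calibration is good to about 2 mm. A picture is of the moment at which its call begins. calibration takes no time and is no camera call.
- bot.hand_in(): hands the job in, once; it reports no verdict.
Trained networks look in the newest picture that a camera, given by its name, has taken for a name from the list of things; names that differ only in an ending like _2 or _b are one class to them, and where a whole thing is asked for, a point or a joint stands for the part that bears it (a point fixed in the world has none). Each returns a list of dicts, best first, with "p" (0 to 1); they miss things now and then, are a little off and sometimes report something else, mostly with a low value. They report only what shows in the picture. A call takes as long as a camera call. They do not tell look-alikes from the thing itself.
- bot.find_in(camera, label): "xy" ([column, row] in pixels, amid what is visible of it).
- bot.silhouettes(camera, label): "mask" (400x640 bool, what is visible of it) and "xy" ([column, row] in pixels, amid what is visible of it).
The state is a dict: "t": time; "q": joint angles; "joint_vel": joint speeds; "joint_torque": joint torques, N m; "eef_pos": TCP position; "tool_rot": TCP orientation; "contact_force": force on the tool from outside, world axes, zero at the start; "torque": the same for the moment, N m; "gripper_width": opening from 0.0 (shut) to 1.0 (fully open).
Only numpy, scipy, OpenCV 4.12 (cv2) and the standard library are available. Lean on these libraries where they do the work, as an engineer would, in place of code of your own. Each camera call takes 0.05 s, during which the arm holds its last target.

### The job

One of the three spring pins that hold the white training board still stands proud of its blue boss. Pick up the mallet and strike that pin with quick taps, rather than leaning on it slowly, until its head sits fully home on the boss; touch the pin with the mallet only. Then set the mallet down (do not drop it) with its head on the black tool mat and let go, leaving the other things where they are.

Things in the scene. Friction and masses are not known exactly. Their poses are not given: they have to be found in the camera images.
- pin_top (a point): Centre of the top of the proud pin's head. The pin is vertical: a round steel head 16 mm in diameter and 5 mm thick on a 12 mm red shank, in the boss 'boss_a'. The point goes down with the pin; when the pin is home it lies 5 mm above the boss top, 45 mm above the table.
- pin (a joint): How far the proud pin has been driven down (m): 0 is 18 mm of bare shank between head and boss, 0.018 is fully home (head on the boss, a hard stop). It starts at 0 to 0.004. A spring sleeve grips it: it needs about 8 to 11 N downward, more when fast, and stays where it is left.
- boss_a_top (a point): Centre of the top face of the fixed blue boss (28 mm in diameter, 25 mm tall, with a 36 mm flange 4 mm thick at its foot) that holds the proud pin; 40 mm above the table. Which of the three places on the board it has varies.
- boss_b_top (a point): Centre of the top of the pin head in a second, equal boss; this pin is home already (top 45 mm above the table) and fixed.
- boss_c_top (a point): The same for the third boss; its pin is home already and fixed.
- board: White training board, fixed: 220 (x) x 240 (y) x 15 mm, origin at the centre of its underside on the table. The three bosses stand on it, about 130 mm or more apart; small flat parts (up to 6 mm tall) are drawn on it.
- mallet_head (a point): Centre of the mallet's head. The head is an upright cylinder 40 mm in diameter and 60 mm tall with orange faces at both ends (z of this frame is its axis, so the striking face is 30 mm below this point). The mallet starts standing on one face on the mat, handle level. Mass about 0.26 kg.
- mallet_grip (a point): Point on the centre line of the mallet's level wooden handle, 45 mm from the head's axis, a good place to grip with the fingers either side. Same axes as mallet_head: the handle runs along x, from 18 mm to 150 mm on the -x side of the head's axis, and is 20 mm wide (y) and 24 mm high (z); the head is at +x. Starts 34 mm above the table. Held here, the handle may pivot somewhat in the fingers under hard blows.
- mallet: The whole mallet; origin at the centre of the lower striking face, axes as for mallet_head.
- mat: Black rubber tool mat, fixed: 220 (x) x 240 (y) x 4 mm, origin at the centre of its underside on the table.
- punch: Bystander: steel punch, 103 mm long, 12 mm thick, lying along x on the -y edge of the mat.
- plug_block: Bystander: loose black plug-in block, 28 x 20 x 20 mm, on the board near its +x +y corner.
- cup: Bystander: white plastic cup, 72 mm in diameter, 85 mm tall, beyond the board and mat.
- screwdriver: Bystander: screwdriver lying beyond the board and mat.
- pliers: Bystander: blue-handled pliers, 150 mm long, lying beyond the board and mat.
- jar: Bystander: small clear jar, 48 mm in diameter, 60 mm tall, beyond the board and mat.
There are look-alikes about, which are no part of the job. Of the things like the mallet, leave any that is purple or red; of the rest the larger one is meant.

How it is judged:
On the way, in this order (a step that is already met when the one before it is completed fails the run):
1. the mallet is held in the gripper, raised above the pin's height (height (world z) of mallet_grip above 0.07 m and contact force between mallet and the fingers above 2 N), for 0.2 s.
2. the mallet strikes the pin: it drives it down at over 0.03 m/s (contact force between mallet and pin above 3 N and velocity of joint pin above 0.03 m/s).
3. the pin is home, to within 2 mm (value of joint pin above 0.016 m), for 0.2 s.
At the end, for the whole second after the job is handed in: The pin is home to within 2 mm (driven at least 16 of its 18 mm); the mallet is at rest, resting on the mat, the centre of its head over the mat and lower than 45 mm above the table (value of joint pin above 0.016 m and x of mallet_head in the frame of mat between -0.11 and 0.11 m and y of mallet_head in the frame of mat between -0.12 and 0.12 m and height (world z) of mallet_head below 0.045 m and contact force between mallet and mat above 0.3 N and linear speed of mallet below 0.02 m/s); the robot touches nothing.
It fails at once if the gripper or arm touches the pin (contact force between any of the fingers, the arm and pin above 0.5 N).
It fails at once if the mallet is dropped or thrown: out of the fingers and faster than 0.8 m/s (linear speed of mallet above 0.8 m/s and contact force between mallet and the fingers below 0.1 N).
It fails at once if a bystander is moved more than 30 mm (distance of any of punch, plug_block, cup, screwdriver, pliers, jar from where it was at the start of the episode above 0.03 m).
It also fails if it takes over 48 s, if anything falls off the work surface, if the arm or the gripper's body presses on something with over 40 N, if the wrist force passes 120 N, or if a joint passes its speed limit or range.

## Working session

There is one attempt and no reset: what is moved stays moved. The work goes in short steps, Python scripts to look and compute and a shell command to move; the robot and the scene stay as the last step left them, time stands still between calls to the robot, and variables do not carry over. Pictures are saved under pics/ and viewed, and the job is handed in when it is done.

```bash
ls; mkdir -p pics
python3 - <<'E'
from station import bot
import cv2
o=bot.get_obs();print({k:(v if not hasattr(v,'round') else v) for k,v in o.items()})
for n in("scene","top"):
    p,d=bot.read_camera(n);cv2.imwrite(f"pics/{n}0.png",p)
    c=bot.calibration(n);print(n,c)
    for l in("mallet","mallet_head","mallet_grip","pin_top","boss_a_top","board","mat","punch"):
        print(l,[(r["xy"],round(r["p"],2)) for r in bot.find_in(n,l)])
E
```

```text
pics
{'t': 0.0, 'q': array([-1.43910997,  0.47780883,  0.02236731,  1.55646531, -0.0114963 ,
        1.10926233, -0.08310838]), 'joint_vel': array([-0.00054518,  0.001205  , -0.00153287,  0.00036727,  0.00133129,
       -0.00122045, -0.00047524]), 'joint_torque': array([-1.02700033e-03, -5.96469247e+01,  1.60768826e+00, -2.81187898e+01,
        1.25436665e-02,  9.54607793e-03,  7.36008758e-06]), 'eef_pos': array([0.16020168, 0.6551087 , 0.23031453]), 'tool_rot': array([ 6.17930223e-04,  7.86607772e-01,  6.17452337e-01, -6.64789805e-04]), 'contact_force': array([-0.03127413, -0.38398176, -0.31360984]), 'torque': array([ 0.06968074, -0.01722637, -0.02384647]), 'gripper_width': 1.005041815606661}
scene {'mtx': array([[368.75508963,   0.        , 318.47031361],
       [  0.        , 368.75508963, 195.0702394 ],
       [  0.        ,   0.        ,   1.        ]]), 'rvec': array([ 2.14676825,  0.90448493, -0.43727274]), 'tvec': array([-0.45843954, -0.19364559,  1.33798059])}
mallet [([293.7, 147.5], 0.68), ([342.0, 165.9], 0.63), ([338.7, 123.4], 0.6), ([230.1, 250.9], 0.46)]
mallet_head [
[... 520 characters left out ...]
438.54810605, 204.51729928],
       [  0.        ,   0.        ,   1.        ]]), 'rvec': array([ 2.16426097, -2.18494063,  0.10653093]), 'tvec': array([0.0719875 , 0.58835258, 1.3758245 ])}
mallet [([267.4, 225.0], 0.96), ([206.7, 247.0], 0.73), ([266.0, 297.8], 0.72), ([197.0, 296.7], 0.63)]
mallet_head [([267.7, 296.1], 0.77), ([201.6, 292.8], 0.61), ([207.7, 245.9], 0.56), ([432.4, 155.5], 0.35)]
mallet_grip [([268.3, 298.3], 0.87), ([268.4, 227.1], 0.86), ([203.9, 247.4], 0.72), ([198.9, 295.4], 0.47)]
pin_top []
boss_a_top [([416.8, 235.5], 0.57)]
board [([395.0, 220.6], 0.67), ([376.4, 242.1], 0.57), ([284.4, 224.3], 0.56)]
mat [([283.5, 224.2], 0.57), ([268.7, 223.7], 0.37)]
punch []
```

View pics/scene0.png

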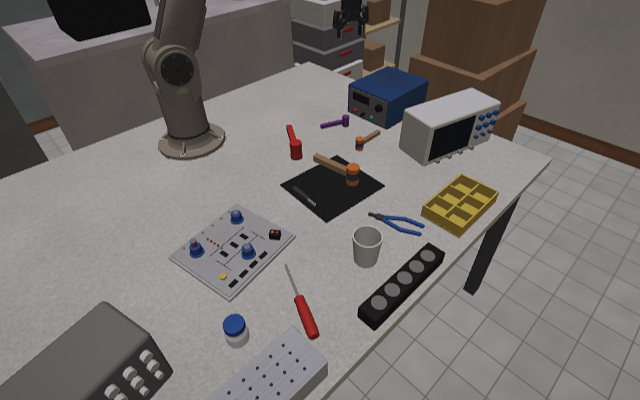

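View pics/top0.png

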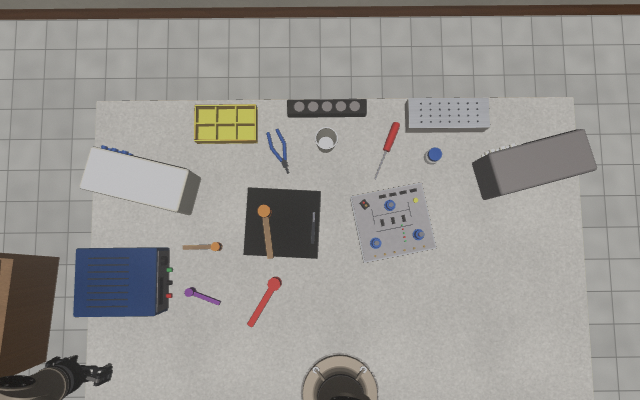

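The top view shows the orange-brown mallet on the mat, with its head at (264,212) and handle end at (269,257). The look-alikes are a small orange one at (216,246), a red one at (274,284) and a purple one at (190,292). The bosses are at (376,243), (418,235) and (390,205).

```bash
cat > h.py <<'E'
import numpy as np,cv2
from station import bot
def cam(n):
    c=bot.calibration(n);R,_=cv2.Rodrigues(c["rvec"]);return c["mtx"],R,np.asarray(c["tvec"]).ravel()
def at_z(n,uv,z):
    K,R,t=cam(n);d=R.T@np.linalg.solve(K,[uv[0],uv[1],1.]);C=-R.T@t
    return C+d*(z-C[2])/d[2]
def cloud(n,d):
    K,R,t=cam(n);v,u=np.mgrid[:400,:640]
    P=np.stack([(u-K[0,2])/K[0,0]*d,(v-K[1,2])/K[1,1]*d,d],-1)
    return (P-t)@R
def proj(n,p):
    K,R,t=cam(n);q=K@(R@np.asarray(p,float)+t);return q[:2]/q[2]
E
python3 - <<'E'
from h import *
a,da=bot.read_camera("scene");b,db=bot.read_camera("top")
A=cv2.resize(a[195:305,160:305],None,fx=5,fy=5,interpolation=cv2.INTER_CUBIC)
B=cv2.resize(b[180:265,240:325],None,fx=6,fy=6,interpolation=cv2.INTER_CUBIC)
C=cv2.resize(b[180:265,345:440],None,fx=6,fy=6,interpolation=cv2.INTER_CUBIC)
D=cv2.resize(a[145:225,270:390],None,fx=6,fy=6,interpolation=cv2.INTER_CUBIC)
for n,i in zip("ABCD",(A,B,C,D)): cv2.imwrite(f"pics/crop{n}.png",i)
P=cloud("top",db)
for uv in((264,212),(267,235),(269,255),(376,243),(418,235),(390,205),(313,225),(300,300)):
    print(uv,P[uv[1],uv[0]].round(4))
P=cloud("scene",da)
for uv in((196,250),(236,217),(248,252),(353,175),(192,242)):
    print(uv,P[uv[1],uv[0]].round(4))
E
```

```text
(264, 212) [0.5638 0.2299 0.0624]
(267, 235) [0.4928 0.2229 0.04  ]
(269, 255) [0.4303 0.2161 0.0446]
(376, 243) [ 0.4644 -0.1197  0.0421]
(418, 235) [ 0.4883 -0.2534  0.0387]
(390, 205) [ 0.5836 -0.1663  0.0451]
(313, 225) [0.5242 0.0778 0.0135]
(300, 300) [ 0.285   0.1217 -0.0035]
(196, 250) [ 0.5072 -0.2621  0.0411]
(236, 217) [ 0.4792 -0.127   0.0399]
(248, 252) [ 0.599  -0.1741  0.0375]
(353, 175) [0.5835 0.2197 0.0462]
(192, 242) [ 0.498  -0.2619  0.0626]
```

View pics/cropA.png

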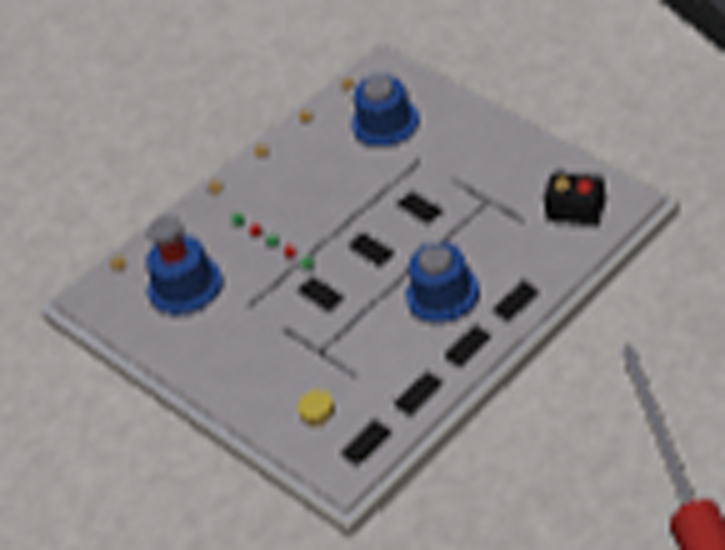

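View pics/cropB.png

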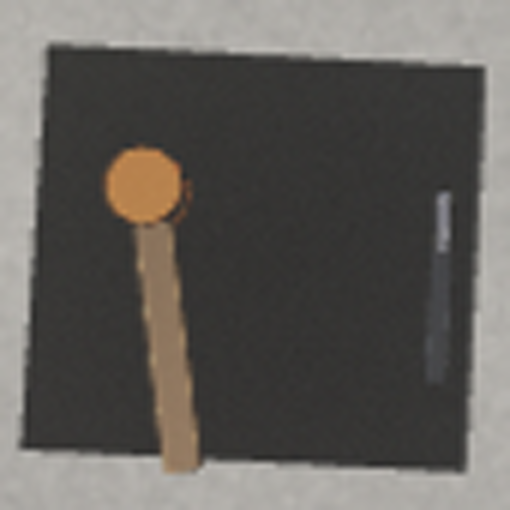

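View pics/cropC.png

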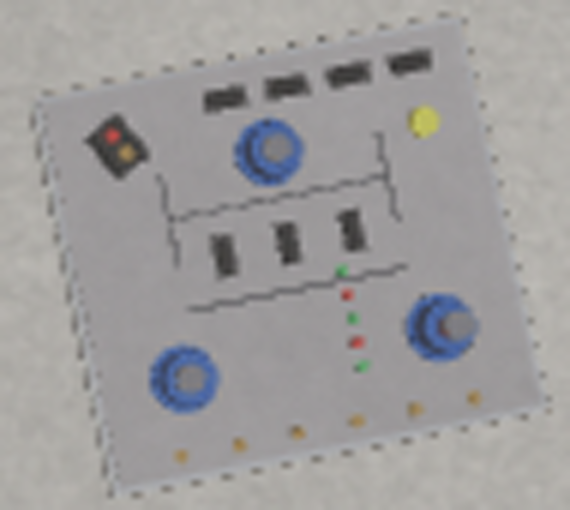

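View pics/cropD.png

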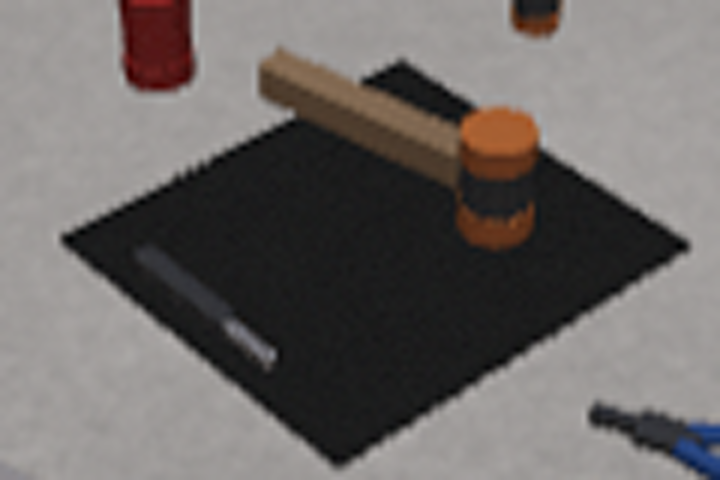

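Choice for the mallet: top (264,211), the largest one that is neither purple nor red. Rejected: small orange (216,246), red (274,284), purple (190,292). The crop confirms orange faces, a wooden handle and a stand on the black mat. The proud pin is the right boss, with red shank showing, at top (421,234) and scene (193,241). Next I'll measure both more precisely.

Run:
```python
from h import *
from scipy.spatial.transform import Rotation as Ro
b,db=bot.read_camera("top")
hsv=cv2.cvtColor(b,cv2.COLOR_BGR2HSV)
roi=np.zeros((400,640),bool);roi[195:265,250:280]=1
P=cloud("top",db)
face=roi&(hsv[...,1]>130)&(hsv[...,2]>150)
v,u=np.nonzero(face);(cx,cy),r=cv2.minEnclosingCircle(np.c_[u,v].astype(np.float32))
print("face",len(u),u.mean(),v.mean(),cx,cy,r,"z",np.median(P[face][:,2]))
hd=at_z("top",(u.mean(),v.mean()),0.064);print("head",hd)
h=roi&(hsv[...,1]>50)&(hsv[...,2]>100)&(hsv[...,1]<120)
h[:222]=0
v,u=np.nonzero(h);vx,vy,x0,y0=cv2.fitLine(np.c_[u,v].astype(np.float32),cv2.DIST_L2,0,.01,.01).ravel()
print("handle",len(u),v.min(),v.max(),x0,y0)
s=np.sign(vy)
p1=at_z("top",(x0-s*vx*15,y0-s*vy*15),0.046);p2=at_z("top",(x0+s*vx*15,y0+s*vy*15),0.046)
d=(p1-p2);d/=np.linalg.norm(d);n=np.array([-d[1],d[0],0])
print("dir",d,np.degrees(np.arctan2(d[1],d[0])),"head off line",(hd-p1)@n)
g=hd-0.045*d;g[2]=.034;print("grip",g, "along line proj",p1+d*((g-p1)@d))
# pin
for n,uv in(("top",(420.9,233.8)),("scene",(192.6,240.2))):
    for z in(.059,.063): print("pin",n,z,at_z(n,uv,z))
for l in ("pin_top",):
  for n in("top",): print([(r["xy"],r["p"]) for r in bot.find_in(n,l)])
o=bot.get_obs();R=Ro.from_quat(o["tool_rot"],scalar_first=True).as_matrix();print(R.round(4),o["eef_pos"],o["t"])
```

```text
face 117 263.45299145299145 210.3846153846154 263.5 210.5 6.041623115539551 z 0.06256067625847565
head [0.56877415 0.23141188 0.064     ]
handle 226 222 258 267.70355 240.00443
dir [0.99248125 0.12239673 0.        ] 7.030445181698431 head off line 4.78374009408606e-05
grip [0.52411249 0.22590403 0.034     ] along line proj [0.52411834 0.22585655 0.046     ]
pin top 0.059 [ 0.49148932 -0.25779241  0.059     ]
pin top 0.063 [ 0.49138727 -0.25682719  0.063     ]
pin scene 0.059 [ 0.49020141 -0.2568855   0.059     ]
pin scene 0.063 [ 0.4941402  -0.25799882  0.063     ]
[]
[[ 0.2375  0.9714 -0.    ]
 [ 0.9714 -0.2375  0.    ]
 [ 0.     -0.     -1.    ]] [0.16030191 0.65571763 0.23130726] 1.1
```

```bash
python3 -m creep '[[[-33.1,45.6,0,0,0,-0.3625,1],[-33.1,45.6,0,0,0,-0.3625,1],[-33.1,45.6,0,0,0,-0.3625,1],[-33.1,45.6,0,0,0,-0.3625,1],[-33.1,45.6,0,0,0,-0.3625,1],[-33.1,45.6,0,0,0,-0.3625,1],[-33.1,45.6,0,0,0,-0.3625,1],[-33.1,45.6,0,0,0,-0.3625,1],[-33.1,45.6,0,0,0,-0.3625,1],[-33.1,45.6,8,0,0,-0.3625,1]]]' 100
```

```text
t: 2.35
eef_pos: [0.5322, 0.222, 0.1729]
tool_rot: [0.003, 0.666, 0.746, 0.005]
contact_force: [0.1, 1.7, -1.6]
gripper_width: 0.999
```

```bash
cat > delta.py <<'E'
from h import *
from scipy.spatial.transform import Rotation as Ro
def delta(tgt,yaw_x):
    o=bot.get_obs();R=Ro.from_quat(o["tool_rot"],scalar_first=True)
    M=R.as_matrix();c,s=np.cos(np.radians(yaw_x)),np.sin(np.radians(yaw_x))
    T=np.c_[[c,s,0],[s,-c,0],[0,0,-1]]
    print("t",o["t"],"pos",o["eef_pos"].round(4),"yaw",np.degrees(np.arctan2(M[1,0],M[0,0])).round(2),
     "shift cm",(M.T@(np.array(tgt)-o["eef_pos"])*100).round(2),"rv",(R.inv()*Ro.from_matrix(T)).as_rotvec().round(4),"w",o["gripper_width"],"F",np.round(o["contact_force"],1))
E
python3 - <<'E'
from delta import *
p,d=bot.read_camera("scene");cv2.imwrite("pics/s1.png",cv2.resize(p[60:230,250:450],None,fx=4,fy=3.5))
delta([.5241,.2259,.015],97.03)
E
```

```text
t 2.4 pos [0.5234 0.2216 0.1618] yaw 96.73 shift cm [ 0.47  0.2  14.68] rv [-0.0054  0.0036 -0.0052] w 0.9988349703819579 F [-4.3 -0.5 -7.3]
```

View pics/s1.png

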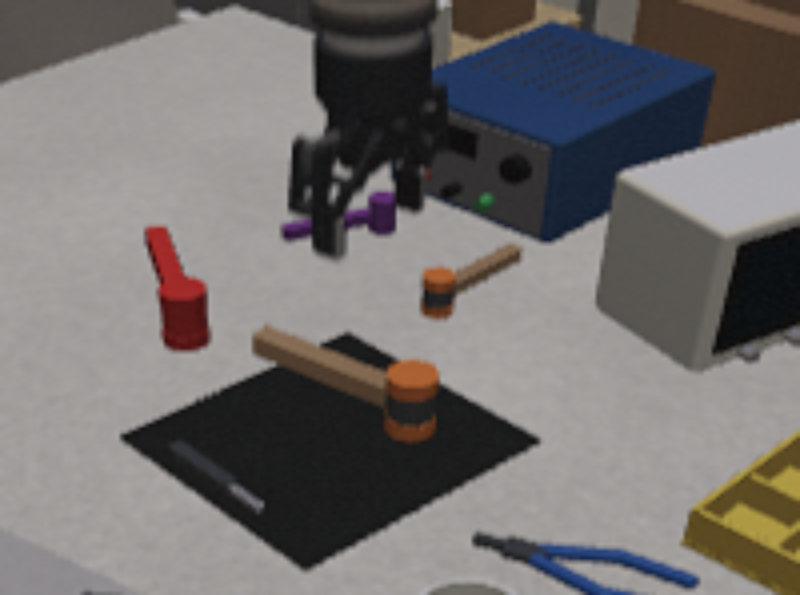

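The gripper, still settling, is above the mallet's handle and aligned with it. I'll settle it, then re-measure.

```bash
python3 -m creep '[[[0,0,4,0,0,0,1],[0,0,5,0,0,0,1],[0,0,5,0,0,0,1],[0,0,5,0,0,0,1]]]'; python3 -c "
from delta import *
delta([.5241,.2259,.015],97.03)"
```

```text
t: 2.9
eef_pos: [0.5254, 0.2268, 0.1205]
tool_rot: [0.0, 0.662, 0.749, 0.001]
contact_force: [0.5, -0.3, 0.1]
gripper_width: 1.001
t 2.9 pos [0.5254 0.2268 0.1205] yaw 97.06 shift cm [-0.09 -0.16 10.55] rv [ 0.0023 -0.0011  0.0005] w 1.0014296090693877 F [ 0.5 -0.3  0.1]
```

```bash
python3 -m creep '[[[0,0,0,0,0,0,1],[0,0,0,0,0,0,1]]]'; python3 -c "
from delta import *
delta([.5241,.2259,.015],97.03)"
```

```text
t: 3.15
eef_pos: [0.5249, 0.2263, 0.1196]
tool_rot: [0.0, 0.662, 0.749, 0.001]
contact_force: [-0.4, 0.2, -0.2]
gripper_width: 0.998
t 3.15 pos [0.5249 0.2263 0.1196] yaw 97.03 shift cm [-0.03 -0.09 10.46] rv [ 0.0012 -0.0006  0.    ] w 0.9982379001334335 F [-0.4  0.2 -0.2]
```

```bash
python3 -m creep '[[[0,-0.1,3,0,0,0,1],[0,-0.1,6,0,0,0,1],[0,-0.1,9,0,0,0,1],[0,-0.1,10.4,0,0,0,1],[0,-0.1,10.4,0,0,0,1],[0,-0.1,10.4,0,0,0,1],[0,-0.1,10.4,0,0,0,0],[0,-0.1,10.4,0,0,0,0],[0,-0.1,10.4,0,0,0,0],[0,-0.1,10.4,0,0,0,0]]]' 110; python3 -c "
from delta import *
delta([.5241,.2259,.015],97.03)"
```

```text
t: 4.4
eef_pos: [0.5236, 0.2259, 0.0152]
tool_rot: [-0.0, 0.662, 0.749, 0.0]
contact_force: [-2.7, -0.4, 5.7]
gripper_width: 0.213
t 4.4 pos [0.5236 0.2259 0.0152] yaw 97.02 shift cm [-0.01  0.05  0.02] rv [ 0.0001 -0.0001 -0.0001] w 0.21269491140983676 F [-2.7 -0.4  5.7]
```

```bash
python3 -m creep '[[[0,0,0,0,0,0,0],[0,0,-2,0,0,0,0],[0,0,-5,0,0,0,0],[0,0,-8,0,0,0,0],[0,0,-11,0,0,0,0],[0,0,-13,0,0,0,0],[0,0,-13,0,0,0,0],[0,0,-13,0,0,0,0],[0,0,-13,0,0,0,0]]]'
python3 - <<'E'
from delta import *
p,d=bot.read_camera("scene");cv2.imwrite("pics/s2.png",cv2.resize(p[60:230,250:450],None,fx=4,fy=3.5))
q,d=bot.read_camera("top");cv2.imwrite("pics/t2.png",cv2.resize(q[150:290,220:460],None,fx=3.3,fy=3.3))
hsv=cv2.cvtColor(q,cv2.COLOR_BGR2HSV);m=(hsv[...,1]>130)&(hsv[...,2]>150);m[:185]=0;m[270:]=0;m[:,:245]=0;m[:,300:]=0
v,u=np.nonzero(m);P=cloud("top",d);print(len(u),u.mean(),v.mean(),np.median(P[m],0),at_z("top",(u.mean(),v.mean()),.194))
delta([.4917,-.2574,.145],97.03)
E
```

```text
t: 5.52
eef_pos: [0.5226, 0.2255, 0.1434]
tool_rot: [-0.0, 0.662, 0.749, -0.001]
contact_force: [0.6, -0.2, -3.3]
gripper_width: 0.217
0 nan nan [nan nan nan] [nan nan nan]
t 5.625 pos [0.523  0.2256 0.1438] yaw 97.03 shift cm [-47.56  -9.02  -0.07] rv [-0.0017  0.0007  0.    ] w 0.21541801042734665 F [-0.5 -0.2 -3.7]<stdin>:5: RuntimeWarning: Mean of empty slice.
  ret = ret.dtype.type(ret / rcount)
  return _methods._mean(a, axis=axis, dtype=dtype,
  ret = um.true_divide(
```

View pics/s2.png

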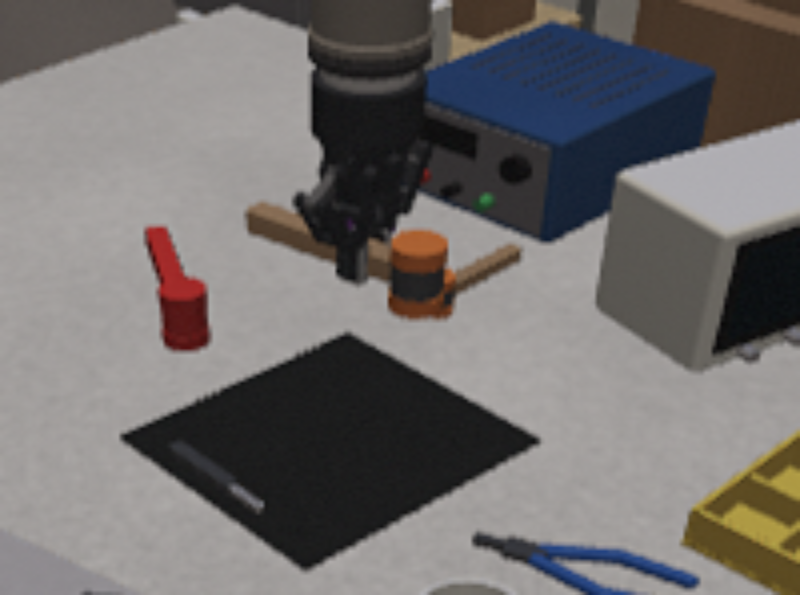

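View pics/t2.png

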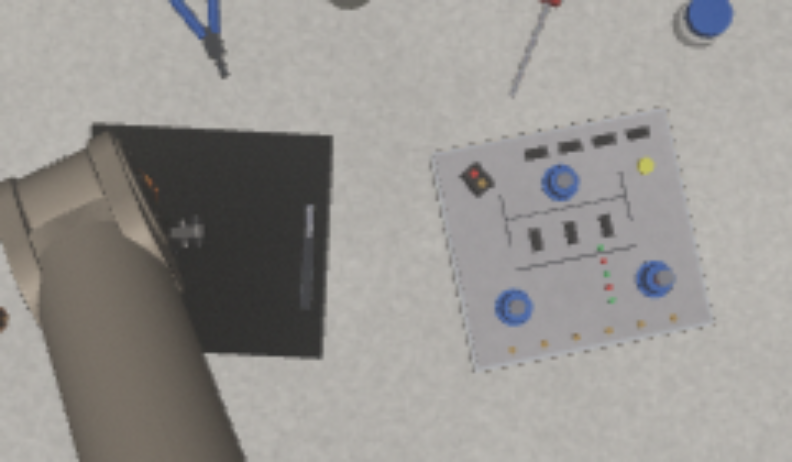

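The mallet is gripped and held level, clear of the mat. Now carry it over the pin.

```bash
python3 -m creep '[[[-3,-1,0,0,0,0,0],[-9,-2.5,0,0,0,0,0],[-15,-4.3,0,0,0,0,0],[-21,-6,0,0,0,0,0],[-27,-7.7,0,0,0,0,0],[-33,-9.4,0,0,0,0,0],[-39,-11,0,0,0,0,0],[-44,-12.5,0,0,0,0,0],[-47,-13.4,0,0,0,0,0],[-47.5,-13.5,0,0,0,0,0]]]';python3 -m creep '[[[0,0,0,0,0,0,0],[0,0,0,0,0,0,0],[0,0,0,0,0,0,0]]]'
python3 - <<'E'
from delta import *
p,d=bot.read_camera("scene");cv2.imwrite("pics/s3.png",cv2.resize(p[160:310,130:330],None,fx=4,fy=4))
q,d2=bot.read_camera("top");cv2.imwrite("pics/t3.png",cv2.resize(q[150:290,320:480],None,fx=4,fy=4))
delta([.447,-.2629,.145],97.03)
E
```

```text
t: 6.88
eef_pos: [0.4465, -0.2648, 0.1446]
tool_rot: [0.0, 0.664, 0.748, -0.001]
contact_force: [-0.7, 0.2, -3.1]
gripper_width: 0.216
t: 7.25
eef_pos: [0.4481, -0.2608, 0.1447]
tool_rot: [-0.0, 0.662, 0.75, 0.0]
contact_force: [0.5, -0.4, -3.3]
gripper_width: 0.215
t 7.35 pos [ 0.4479 -0.2613  0.1448] yaw 97.11 shift cm [-0.15 -0.11 -0.02] rv [ 0.0001 -0.0002  0.0014] w 0.21589619598906462 F [-0.7  1.2 -3.3]
```

View pics/s3.png

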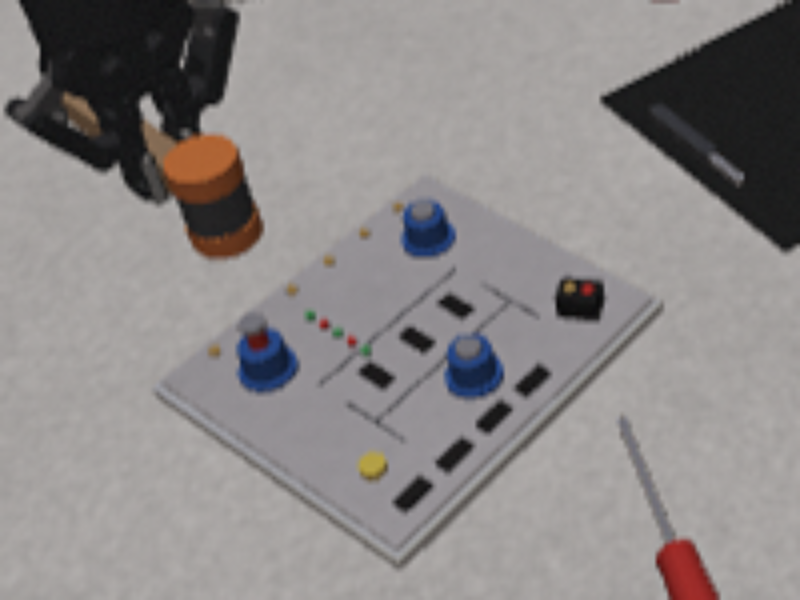

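View pics/t3.png

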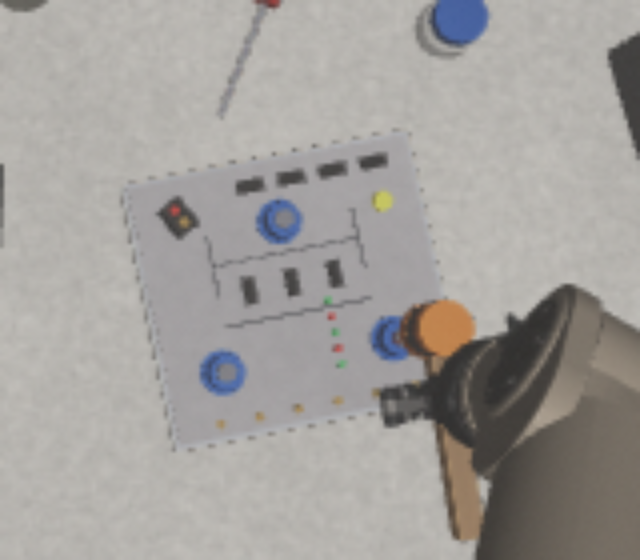

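The pin stands bare at crop (253,325) in the scene view. The mallet head hovers over it, with its top face at top pixel (431,231.5). I'll compute the head's offset from the pin.

Run:
```python
from delta import *
q,d=bot.read_camera("top")
hsv=cv2.cvtColor(q,cv2.COLOR_BGR2HSV);m=(hsv[...,1]>130)&(hsv[...,2]>150)&(hsv[...,0]<20);m[:215]=0;m[250:]=0;m[:,:415]=0;m[:,445:]=0
v,u=np.nonzero(m);P=cloud("top",d);print(len(u),u.mean(),v.mean(),np.median(P[m],0),at_z("top",(u.mean(),v.mean()),.194))
o=bot.get_obs();print(o["eef_pos"])
s,d=bot.read_camera("scene");
hsv=cv2.cvtColor(s,cv2.COLOR_BGR2HSV);m=(hsv[...,1]>120)&(hsv[...,2]>40)&(hsv[...,0]<20);m[:190]=0;m[225:]=0;m[:,:168]=0;m[:,198:]=0
v,u=np.nonzero(m);print(proj("scene",[.4917,-.2574,.194]),proj("scene",[.4917,-.2574,.134]), proj("top",[.4917,-.2574,.194]))
```

```text
138 430.8623188405797 231.59420289855072 [ 0.4930473  -0.25361615  0.19216365] [ 0.49395222 -0.25338054  0.194     ]
[ 0.44786958 -0.26145654  0.14480186]
[177.57947812 199.25160686] [184.70138416 218.72001244] [432.32135245 232.38452561]
```

```bash
python3 -m creep '[[[-0.3,-0.2,3,0,0,0,0],[-0.3,-0.2,5,0,0,0,0],[-0.3,-0.2,5,0,0,0,0],[-0.3,-0.2,5,0,0,0,0],[-0.3,-0.2,8.3,0,0,0,0]]]' 120;python3 -m creep '[[[0,0,0,0,0,0,0]]]'; python3 -m creep '[[[0,0,-3.3,0,0,0,0],[0,0,-3.3,0,0,0,0],[0,0,-3.3,0,0,0,0]]]'
python3 - <<'E'
from delta import *
p,d=bot.read_camera("scene");cv2.imwrite("pics/s4.png",cv2.resize(p[190:290,140:270],None,fx=6,fy=6,interpolation=cv2.INTER_CUBIC))
delta([.446,-.2642,.095],97.03)
E
```

```text
t: 8.07
eef_pos: [0.4496, -0.267, 0.0647]
tool_rot: [0.004, 0.662, 0.749, 0.001]
contact_force: [1.7, -1.0, 6.6]
gripper_width: 0.213
t: 8.2
eef_pos: [0.4465, -0.2654, 0.062]
tool_rot: [0.0, 0.662, 0.749, 0.0]
contact_force: [-0.5, -0.3, -2.2]
gripper_width: 0.211
t: 8.57
eef_pos: [0.4459, -0.265, 0.0952]
tool_rot: [0.0, 0.662, 0.749, 0.0]
contact_force: [-0.1, -0.3, -3.2]
gripper_width: 0.218
t 8.625 pos [ 0.4456 -0.2649  0.0947] yaw 97.04 shift cm [ 0.06  0.05 -0.03] rv [-0.0006 -0.0006  0.0002] w 0.21374655649822324 F [-0.4  0.3 -3.2]
```

View pics/s4.png

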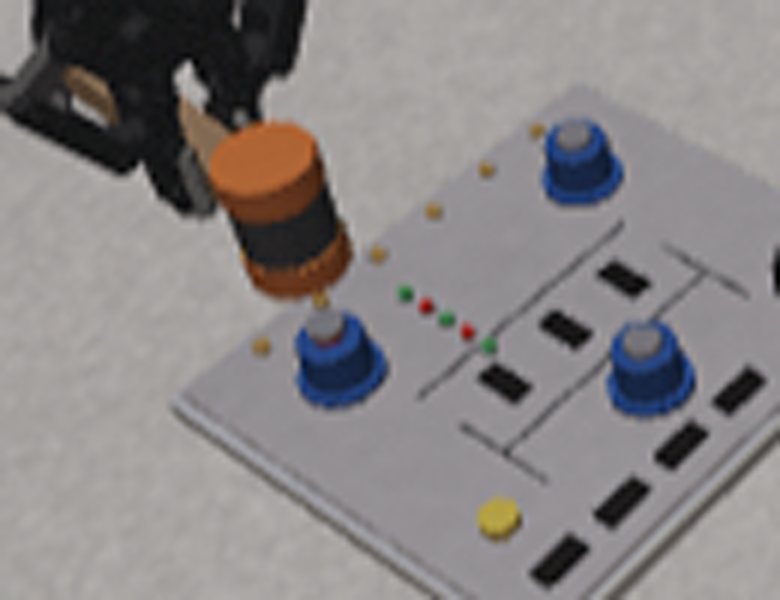

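The pin has been driven most of the way, with a few mm of shank left at crop (328,342), and the mallet is still straight. Second tap.

```bash
python3 -m creep '[[[0,0,1,0,0,0,0],[0,0,3.9,0,0,0,0]]]';python3 -m creep '[[[0,0,0.1,0,0,0,0]]]'; python3 -m creep '[[[0,0,-4,0,0,0,0],[0,0,-4,0,0,0,0],[0,0,-4,0,0,0,0]]]'
python3 - <<'E'
from delta import *
p,d=bot.read_camera("scene");cv2.imwrite("pics/s5.png",cv2.resize(p[190:290,140:270],None,fx=6,fy=6,interpolation=cv2.INTER_CUBIC))
delta([.446,-.2642,.095],97.03)
E
```

```text
t: 8.88
eef_pos: [0.4469, -0.2657, 0.0555]
tool_rot: [0.001, 0.662, 0.749, 0.0]
contact_force: [-1.1, -0.3, 11.9]
gripper_width: 0.213
t: 9.0
eef_pos: [0.4464, -0.2656, 0.0535]
tool_rot: [0.0, 0.663, 0.749, -0.0]
contact_force: [0.9, 0.1, 2.0]
gripper_width: 0.212
t: 9.38
eef_pos: [0.4454, -0.2648, 0.0936]
tool_rot: [-0.001, 0.662, 0.749, -0.0]
contact_force: [0.0, 0.7, -3.9]
gripper_width: 0.214
t 9.425 pos [ 0.445  -0.2646  0.0934] yaw 97.04 shift cm [ 0.03  0.1  -0.16] rv [-0.0022 -0.0013  0.0002] w 0.21448145503311938 F [-0.4  0.  -3.6]
```

View pics/s5.png

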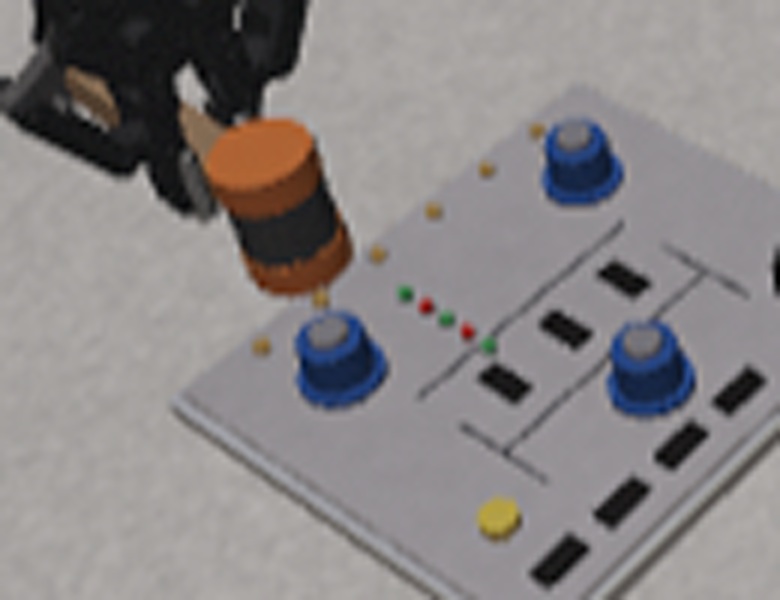

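The pin looks home or nearly so. I'll give one more, firmer tap to reach the hard stop.

```bash
python3 -m creep '[[[0,0,1,0,0,0,0],[0,0,4.2,0,0,0,0]]]';python3 -m creep '[[[0,0,0.1,0,0,0,0]]]'; python3 -m creep '[[[0,0,-4.4,0,0,0,0],[0,0,-4.4,0,0,0,0],[0,0,-4.4,0,0,0,0]]]'
python3 - <<'E'
from delta import *
p,d=bot.read_camera("scene");cv2.imwrite("pics/s6.png",cv2.resize(p[190:290,140:270],None,fx=6,fy=6,interpolation=cv2.INTER_CUBIC))
P=cloud("scene",d)
delta([.446,-.2642,.095],97.03)
for z,pt in ((.045,(.4917,-.2574)),): 
    c=proj("scene",[*pt,z]);print(c)
for nm,(cu,cv) in dict(a=(327.5,332),b=(573,135),c=(642,342)).items():
    u=int(round(cu/6+140));v=int(round(cv/6+190));w=P[v-1:v+2,u-1:u+2].reshape(-1,3);print(nm,np.median(w,0).round(4),w[:,2].max().round(4))
E
```

```text
t: 9.68
eef_pos: [0.4468, -0.2656, 0.0523]
tool_rot: [0.001, 0.662, 0.749, 0.0]
contact_force: [-9.8, -1.2, 37.9]
gripper_width: 0.215
t: 9.8
eef_pos: [0.4451, -0.265, 0.0497]
tool_rot: [-0.001, 0.663, 0.749, -0.0]
contact_force: [-0.8, 1.0, -0.4]
gripper_width: 0.213
t: 10.18
eef_pos: [0.4454, -0.2648, 0.0947]
tool_rot: [-0.001, 0.662, 0.749, -0.0]
contact_force: [-0.7, -0.4, -3.7]
gripper_width: 0.218
t 10.225 pos [ 0.4451 -0.2646  0.0944] yaw 97.04 shift cm [ 0.03  0.09 -0.06] rv [-0.002  -0.0013  0.0002] w 0.21514762661239586 F [-0.2  0.6 -3.2]
[194.12028187 244.46746261]
a [ 0.4951 -0.2568  0.0451] 0.0477
b [ 0.468  -0.1185  0.0456] 0.0467
c [ 0.591  -0.1699  0.0449] 0.0461
```

View pics/s6.png

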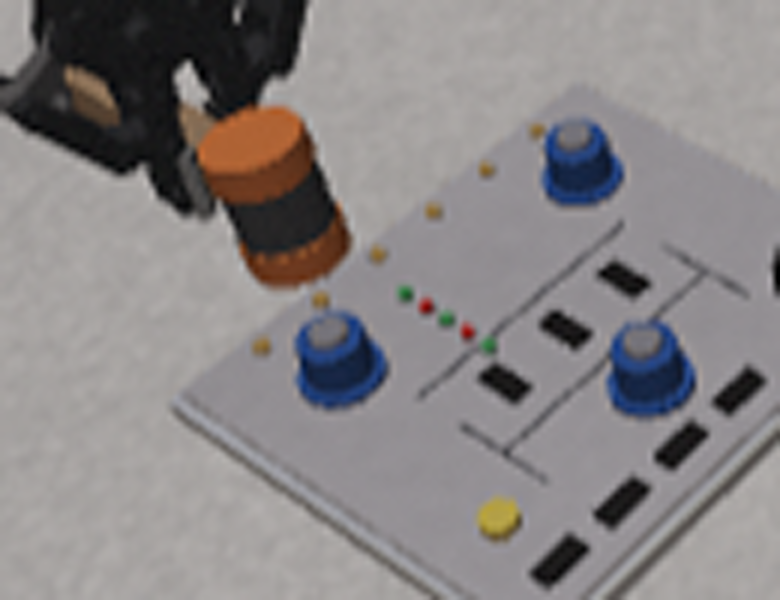

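The pin is home: depth reads 0.045 m, the same as the two finished pins, and I felt the hard stop at 38 N. The mallet has pivoted slightly head-up in the fingers. Now carry it back to the mat.

```bash
python3 -m creep '[[[0,0,-4,0,0,0,0],[3,1,-6,0,0,0,0],[9,2.5,-6,0,0,0,0],[15,4.3,-6,0,0,0,0],[21,6,-6,0,0,0,0],[27,7.7,-6,0,0,0,0],[33,9.4,-6,0,0,0,0],[39,11.2,-6,0,0,0,0],[44,12.7,-6,0,0,0,0],[47,13.6,-6,0,0,0,0]]]';python3 -m creep '[[[0.7,0.2,0,0,0,0,0],[0.7,0.2,0,0,0,0,0],[0.7,0.2,0,0,0,0,0],[0.7,0.2,0,0,0,0,0]]]'
python3 - <<'E'
from delta import *
p,d=bot.read_camera("scene");cv2.imwrite("pics/s7.png",cv2.resize(p[90:200,290:400],None,fx=5.4,fy=5.4,interpolation=cv2.INTER_CUBIC))
delta([.5236,.2259,.015],97.03)
P=cloud("scene",d)
hsv=cv2.cvtColor(p,cv2.COLOR_BGR2HSV);cv2.imwrite("pics/hs.png",hsv)
E
```

```text
t: 11.48
eef_pos: [0.5223, 0.2212, 0.154]
tool_rot: [-0.001, 0.661, 0.75, -0.001]
contact_force: [-0.1, -0.7, -3.5]
gripper_width: 0.219
t: 11.98
eef_pos: [0.5247, 0.2235, 0.1557]
tool_rot: [0.0, 0.663, 0.748, -0.0]
contact_force: [0.4, -0.2, -3.5]
gripper_width: 0.21
t 12.025 pos [0.5247 0.2239 0.1558] yaw 96.93 shift cm [ 0.22 -0.08 14.08] rv [-0.0001  0.0002 -0.0017] w 0.21062739870422992 F [-0.3 -0.  -4.2]
```

View pics/s7.png

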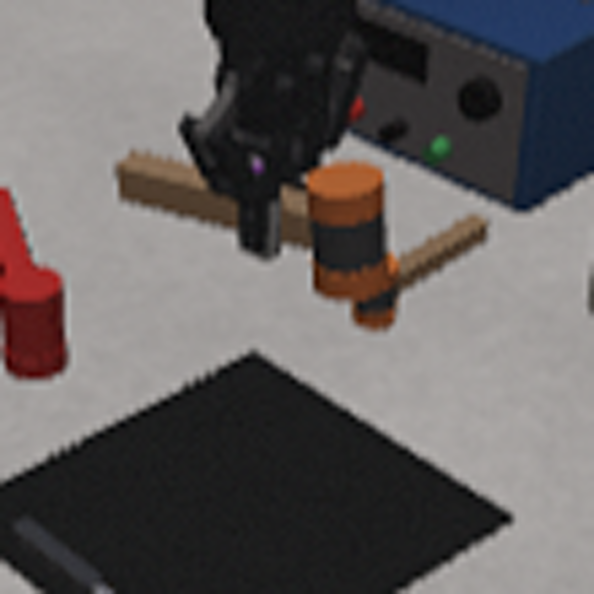

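Run:
```python
from delta import *
g=np.array([.5247,.2239,.1748]);d=np.array([.9925,.1224,0]);l=np.array([-.1224,.9925,0]);z=np.array([0,0,1.])
for th in(0,.06,.1,.14,.18):
    a=np.cos(th)*d+np.sin(th)*z;b=-np.sin(th)*d+np.cos(th)*z
    f=lambda x,y,h:((proj("scene",g+x*a+y*l+h*b)-[290,90])*5.4+2.2).round(0)
    print(th,"head top",f(.045,0,.03),"bot",f(.045,0,-.03),"end up R",f(-.105,-.01,.012),"lowR",f(-.105,-.01,-.012),"upL",f(-.105,.01,.012))
```

```text
0 head top [347. 193.] bot [343. 293.] end up R [109. 143.] lowR [111. 182.] upL [133. 129.]
0.06 head top [345. 187.] bot [345. 290.] end up R [109. 154.] lowR [112. 193.] upL [132. 139.]
0.1 head top [343. 183.] bot [347. 287.] end up R [109. 160.] lowR [114. 200.] upL [132. 146.]
0.14 head top [340. 180.] bot [349. 285.] end up R [109. 167.] lowR [115. 207.] upL [132. 153.]
0.18 head top [338. 176.] bot [351. 282.] end up R [110. 174.] lowR [117. 214.] upL [133. 159.]
```

The handle end and head positions in the image put the head-up tilt at about 0.11 rad. I'll pitch the tool by that much and lower until contact.

```bash
python3 -m creep '[[[0.2,-0.1,3,0.06,0,0,0],[0.2,-0.1,6,0.11,0,0,0],[0.2,-0.1,9,0.11,0,0,0],[0.2,-0.1,11,0.11,0,0,0],[0.2,-0.1,12.5,0.11,0,0,0],[0.2,-0.1,13.3,0.11,0,0,0],[0.2,-0.1,13.3,0.11,0,0,0],[0.2,-0.1,13.3,0.11,0,0,0],[0.2,-0.1,13.3,0.11,0,0,0]]]'
python3 - <<'E'
from delta import *
p,d=bot.read_camera("scene");cv2.imwrite("pics/s8.png",cv2.resize(p[100:230,270:400],None,fx=4.6,fy=4.6,interpolation=cv2.INTER_CUBIC))
delta([.5236,.2259,.015],97.03)
E
```

```text
t: 13.15
eef_pos: [0.5239, 0.2272, 0.0235]
tool_rot: [-0.036, 0.661, 0.748, -0.041]
contact_force: [0.3, -0.6, -3.1]
gripper_width: 0.213
t 13.2 pos [0.5238 0.2271 0.0234] yaw 97.03 shift cm [-0.12  0.06  0.84] rv [-1.089e-01 -4.000e-04  1.000e-04] w 0.215836275028138 F [-0.1 -0.4 -2.1]
```

View pics/s8.png

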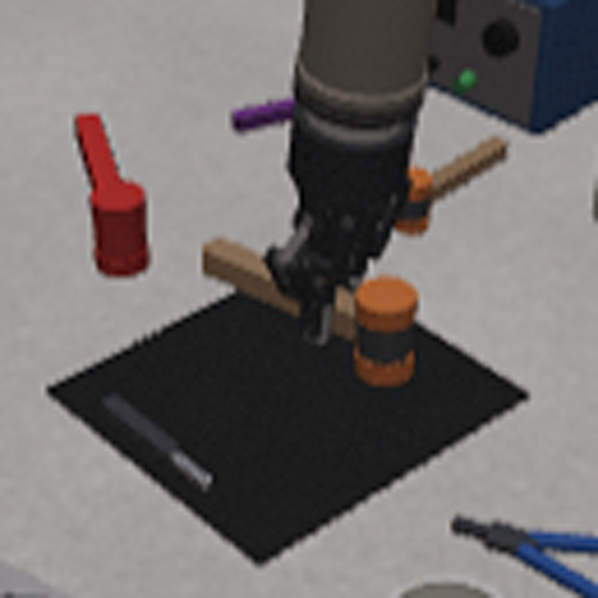

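The mallet is upright again and just above the mat. I'll lower it the remaining 7–8 mm, watching the force.

```bash
python3 -m creep '[[[0,0,0.3,0,0,0,0],[0,0,0.6,0,0,0,0],[0,0,0.75,0,0,0,0],[0,0,0.75,0,0,0,0]]]'
```

```text
t: 13.7
eef_pos: [0.5224, 0.2267, 0.0151]
tool_rot: [-0.037, 0.661, 0.748, -0.041]
contact_force: [0.5, 0.3, -2.6]
gripper_width: 0.215
```

```bash
python3 -m creep '[[[0,0,0.1,0,0,0,0],[0,0,0.15,0,0,0,0],[0,0,0.15,0,0,0,0]]]'; python3 -m creep '[[[0,0,0.1,0,0,0,0],[0,0,0.1,0,0,0,0]]]'
```

```text
t: 14.08
eef_pos: [0.5225, 0.2268, 0.0139]
tool_rot: [-0.036, 0.661, 0.748, -0.041]
contact_force: [0.8, 0.5, -3.5]
gripper_width: 0.215
t: 14.32
eef_pos: [0.5224, 0.2268, 0.0137]
tool_rot: [-0.036, 0.661, 0.748, -0.041]
contact_force: [-3.1, -0.9, 4.5]
gripper_width: 0.213
```

Contact with the mat. Open, then retreat along the tool axis.

```bash
python3 -m creep '[[[0,0,0,0,0,0,0.3],[0,0,0,0,0,0,0.5],[0,0,0,0,0,0,0.8],[0,0,0,0,0,0,0.8],[0,0,0,0,0,0,0.8]]]'; python3 -m creep '[[[0,0,-2,0,0,0,0.8],[0,0,-5,0,0,0,0.8],[0,0,-9,0,0,0,0.8],[0,0,-14,0,0,0,0.8],[0,-6,-18,0,0,0,0.8],[0,-10,-18,0,0,0,0.8],[0,-10,-18,0,0,0,0.8]]]'
python3 - <<'E'
from delta import *
p,d=bot.read_camera("scene");cv2.imwrite("pics/s9.png",p)
q,d=bot.read_camera("top");cv2.imwrite("pics/t9.png",q)
P=cloud("scene",d)
delta([.5236,.2259,.015],97.03)
E
```

```text
t: 14.95
eef_pos: [0.5223, 0.2268, 0.0128]
tool_rot: [-0.036, 0.661, 0.748, -0.041]
contact_force: [-0.5, -0.8, 0.1]
gripper_width: 0.801
t: 15.82
eef_pos: [0.4408, 0.217, 0.2038]
tool_rot: [-0.037, 0.661, 0.749, -0.041]
contact_force: [0.3, 0.1, 0.7]
gripper_width: 0.799
t 15.925 pos [0.4435 0.2171 0.2031] yaw 97.05 shift cm [-0.12 10.05 17.82] rv [-0.1089 -0.0004  0.0004] w 0.7978271968027264 F [-0.2  0.2  0.3]
```

View pics/s9.png

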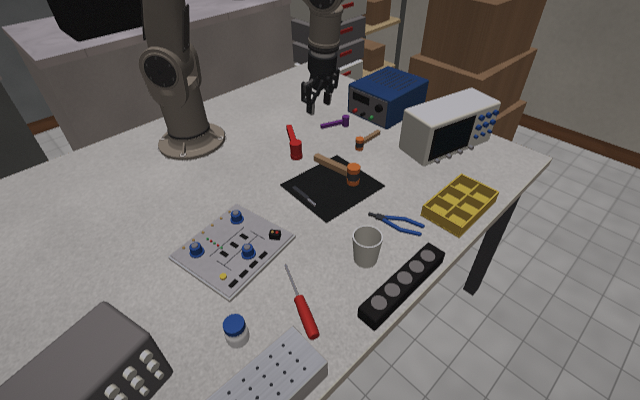

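View pics/t9.png

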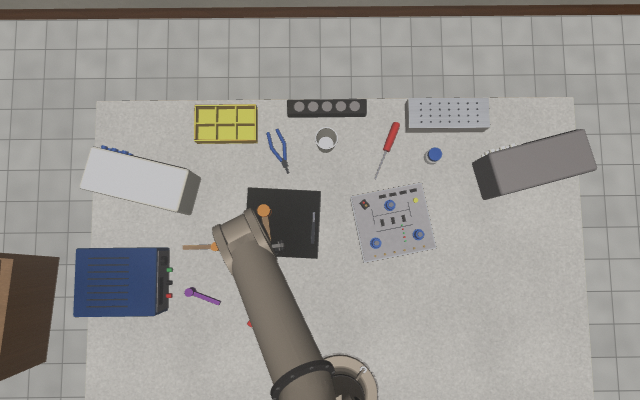

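The mallet is on the mat at its old spot (top (264,211), scene (353,175)), the gripper is clear and the bystanders look unchanged. One last numeric check of the pin and mallet, then hand in.

Run:
```python
from h import *
p,d=bot.read_camera("scene");q,dt=bot.read_camera("top")
A=cv2.resize(p[205:275,165:270],None,fx=7,fy=4*7/4,interpolation=cv2.INTER_CUBIC);cv2.imwrite("pics/endA.png",A)
cv2.imwrite("pics/endB.png",cv2.resize(p[145:225,270:390],None,fx=6,fy=6,interpolation=cv2.INTER_CUBIC))
P=cloud("top",dt);print("mallet top z",P[207:215,260:268,2].round(4).min(),P[209:214,261:266,2].mean().round(4))
for nm,uv in dict(a=(419,234),b=(376,243),c=(390,205)).items():
    w=P[uv[1]-1:uv[1]+2,uv[0]-1:uv[0]+2,2];print(nm,np.median(w).round(4),w.max().round(4))
s0=cv2.imread("pics/scene0.png");df=cv2.absdiff(s0,p).max(2)>40
n,_,st,_=cv2.connectedComponentsWithStats(df.astype(np.uint8));print([list(map(int,x)) for x in st[1:] if x[4]>8])
```

```text
mallet top z 0.0556 0.0622
a 0.0461 0.0504
b 0.0419 0.0488
c 0.0414 0.0461
[[142, 0, 17, 40, 421], [185, 0, 22, 24, 361], [304, 0, 37, 13, 221], [333, 0, 35, 26, 509], [198, 21, 5, 7, 16], [311, 24, 21, 6, 46], [147, 37, 7, 8, 28], [309, 38, 11, 8, 17], [163, 45, 18, 4, 37], [309, 46, 31, 9, 115], [163, 50, 6, 3, 10], [166, 53, 16, 21, 132], [146, 55, 12, 15, 94], [158, 57, 5, 17, 26], [302, 61, 39, 55, 1179], [144, 67, 4, 9, 11], [177, 74, 7, 11, 32], [187, 75, 9, 11, 57], [153, 80, 5, 8, 18], [191, 239, 7, 9, 40]]
```

View pics/endA.png

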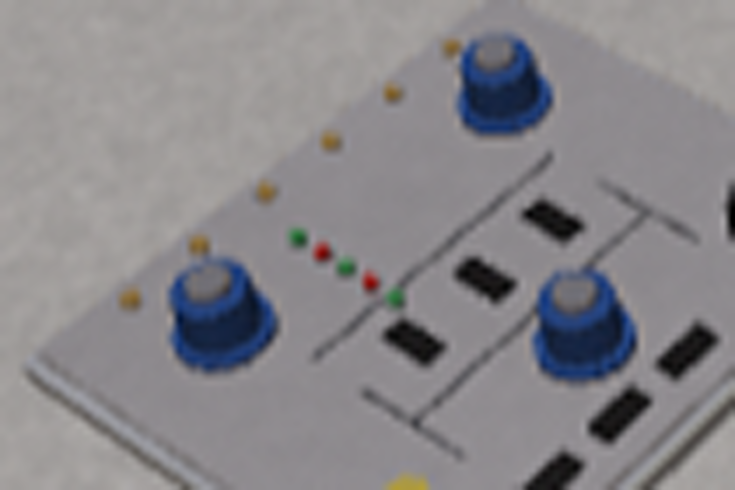

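View pics/endB.png

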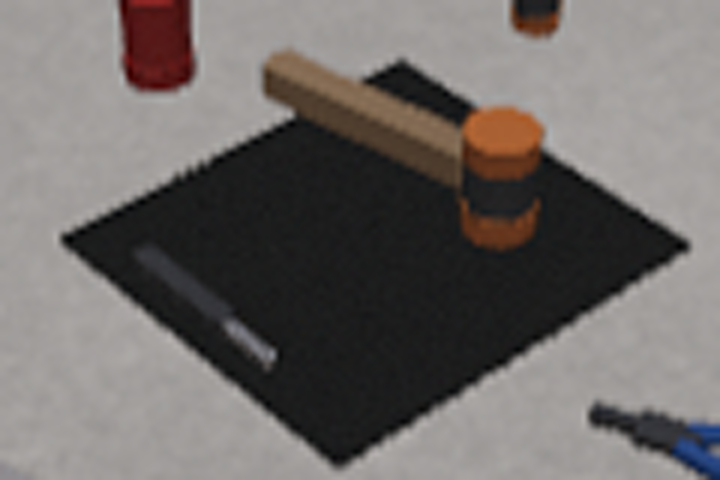

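```bash
python3 -c "
from station import bot
print(bot.hand_in())"
```

```text
the job is handed in; nothing more can be done
None
```

I gripped the larger orange mallet by its handle and drove the proud pin home with three quick taps. I then set the mallet back on the mat, let go and backed away. The job was handed in at about 16 s on the robot's clock; no verdict was reported.

**Pin:** in the last pictures its head sits on the boss just like the other two. Scene-camera depth after the third tap read 0.045 m for all three heads. In the final top-camera check the driven pin read 0.046 m and the finished ones about 0.042 m. That depth is noisy at 1–4 mm over so small a head, so I relied on the close-up view and the 38 N hard stop on the third tap.

**Mallet:** it pivoted about 0.11 rad head-up in the fingers on the last tap. I tilted the tool to level it before setting it down. It now stands upright on the mat near its starting spot, with its top face at about 0.062 m.

**Bystanders:** comparing the first and last scene pictures, only the arm and the pin's head changed noticeably, so none appears to have moved.

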